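Lock the guide plate and hold the bore probe centred in a drilled foot block

ROBOT

A 6-joint arm with a two-finger parallel gripper is mounted at the origin on the work surface. World frame = base frame: x ahead of the robot, y to its left, z up, the work surface at z = 0. Lengths are in m, angles in rad, forces in N, time in s.
With the tool pointing down it reaches from about 0.275 to 0.875 m from the base axis. Payload 12.5 kg.
Tool frame: the origin (TCP) lies at the very end of the fingers, on their centre line; the grasp point (between the pads) lies grip_depth behind it (grip_depth is the distance from the TCP to the grasp point, in m); z points along the fingers, y is the line along which they close (so a half turn about z gives the same grasp; the last joint's range is limited). The gripper opens to 85 mm and grips with 20 to 120 N. Pads are 22 mm wide; open, the fingers measure 114 mm over their backs; the gripper's body (76 mm by 85 mm) begins 54 mm behind the grasp point. The pads swing forward as they close: fully open they stand 13 mm farther back than shut.
Start: joints at [-1.285, 0.351, 1.652, -0, 1.139, -0.085], TCP at [0.199, -0.513, 0.231] pointing down, gripper open.
Joint ranges: [-2.75, 2.75], [-0.79, 2.1], [0.01, 2.65], [-1.57, 4.71], [0.07, 3.14], [-2.87, 2.87]. Speed limits (rad/s): [2.22, 2.22, 2.79, 3.14, 3.14, 3.14].

INTERFACE

Orientations are given as a unit quaternion [w, x, y, z].
In Python, from bench import * gives the robot as it stands. The module is installed in compiled form; this text tells all that it offers.
- The arm moves only by the shell command python3 -m jog 'ROWS' [FORCE]. ROWS is JSON, a list of rows, each a list of 3 entries, a list of its own where there are three numbers: the shift along the tool's x, y, z in m, then the turn, a rotation vector about the tool's x, y, z in degrees, then the opening, from 0 (shut) to 1 (fully open). In form: [[[dx, dy, dz], [ax, ay, az], jaw], ...]. A call has 1 to 10 rows; each row shifts and turns the commanded pose from where the row before left it, along the tool's axes as they then stand; what a row does not reach is not made up. A row lasts 1/10 s, in which the tool goes at most 50 mm and 8.59 degrees, less where a joint would pass 70% of its speed; a pose out of reach is approached as far as the arm can. A call with a gripper value outside its range is refused whole. The fingers move at their own pace and stop on an object; FORCE is the grip in N (left out, the last holds). Time passes only in rows, so rows that do not move let the fingers close. It gives the time, the measured TCP pose, the force, the opening and the grip force at its end, in the units of the state.
- read_state(): the state, without advancing time (a new reading comes with each control period).
- snapshot(name): name is "scene" or "top" or "wrist"; returns a dict with "frame" (400x640x3 uint8, red, green, blue), "camera_matrix" (3x3 intrinsics, pixels), "world_from_camera" (4x4, takes a point from camera to world coordinates). Camera axes: x right, y down, z forward; pixel columns grow to the right and rows downward; lengths in m; the calibration is good to about 2 mm. The wrist camera is an equidistant fisheye: a pixel r from the principal point sees the ray r / f radians off the axis. A picture is of the moment at which its call begins. There is no depth.
- sign_off(): hands the job in; it is judged then, once.
The state is a dict: "clock": time; "joint_pos": joint angles; "qd": joint speeds; "joint_efforts": joint torques, N m; "tool_pos": TCP position; "tcp_rot": TCP orientation; "contact_force": force on the tool from outside, world axes, zero at the start; "torque": the same for the moment, N m; "opening": finger opening in m; "grasp_force": force on a finger pad.
Only numpy, scipy, OpenCV 4.12 (cv2) and the standard library are available. Lean on these libraries where they do the work, as an engineer would, in place of code of your own. Each camera call takes 0.05 s, during which the arm holds its last target. There are 200 camera calls.

TASK

Push both black plugs of the steel guide plate fully down, so that the plate is locked on the drilled wooden block. Then take the inspection probe by its handle out of its wooden stand and lower it upright into the bore until its collar is level with the top of the plate, without the probe ever touching the plate, the plugs or the block. Finish while holding it there in the gripper, still and centred in the bore, and leave the parts box, the drawer pull and the glue jar undisturbed.

Things in the scene. Friction and masses are not known exactly. Their poses are not given: they have to be found in the camera images.
- block: Light wooden block 90 x 190 x 77 mm with an 8 mm steel guide plate of the same outline on top (plate top 85 mm above the bench), fixed. Origin: centre of underside; y along the long side, z up. One upright round bore in the middle: 32 mm diameter through the plate, 36 mm below it, blind, floor 75 mm below the plate's top. Carries both plugs.
- bore_mouth (a point): Centre of the bore at the level of the guide plate's top, 85 mm above the bench; axes as the block's.
- plug_left_top (a point): Centre of the top of the plug on the block's +y side, 68 mm along y from the bore's axis. A round black head 34 mm in diameter and 12 mm tall on a 16 mm steel stem; fully down, its head sits on the plate and its top is 97 mm above the bench; it starts 5 to 10 mm higher.
- plug_right_top (a point): The same for the identical plug on the block's -y side, 68 mm from the bore's axis.
- plug_left (a joint): How far the left plug is pushed in, m: 0 = head 10 mm off the plate, 0.010 = fully down on a hard stop. It slides straight down against about 7 N of friction and stays where it is left.
- plug_right (a joint): The same for the right plug.
- stand: Brown wooden stand, 80 x 80 mm, 62 mm tall, fixed to the bench, with one 12 mm upright hole in the middle of its top in which the probe stands. Origin: centre of the underside.
- probe: Inspection probe, 160 mm long, about 0.14 kg, upright in the stand: 10 mm steel rod, a steel collar (18 mm diameter, 53 to 67 mm above the tip, at the start resting on the stand's top) and a round black handle (20 mm diameter, 110 to 160 mm above the tip). Origin: the rod's lower tip; z runs up the rod's axis.
- probe_tip (a point): The rod's lower tip, on its axis.
- probe_collar (a point): Centre of the collar, on the axis, 60 mm above the tip; the collar reaches 7 mm above and below it.
- probe_handle (a point): Middle of the handle, on the axis, 135 mm above the tip.
- parts_box: Bystander: open light wooden parts box, 90 x 140 x 55 mm, beyond the work. Origin: centre of the underside.
- drawer_pull: Bystander: brass drawer pull, 130 mm long, lying on the bench. Origin: centre of the underside.
- glue_jar: Bystander: closed jar of glue, 64 mm in diameter, 85 mm tall. Origin: centre of the underside.
Mind the look-alikes: they are no part of the job. There is more than one size of the probe; the job needs the smallest. Leave any green look-alike of the block alone.

How it is judged:
By the outcome, as a careful person would: the job done as asked, in the order asked, and still so for the second after the job is handed in, while the arm keeps its last pose, push and grip.
It also fails if it takes over 51 s, if anything falls off the work surface, if the arm or the gripper's body presses on something with over 40 N, if the wrist force passes 120 N, or if a joint passes its speed limit or range.

## Working session

There is one attempt and no reset: what is moved stays moved. The work goes in short steps, Python scripts to look and compute and a shell command to move; the robot and the scene stay as the last step left them, time stands still between calls to the robot, and variables do not carry over. Pictures are saved under pics/ and viewed, at most 10 in all, crops included, and the job is handed in when it is done.

```bash
mkdir -p pics
cat > h.py <<'E'
from bench import *
import numpy as np, cv2
from scipy.spatial.transform import Rotation as R
def ray(s,u,v,fish=False):
    K=s["camera_matrix"];T=s["world_from_camera"]
    x=(u-K[0,2])/K[0,0];y=(v-K[1,2])/K[1,1]
    if fish:
        r=np.hypot(x,y);k=np.sin(r)/r if r>1e-9 else 1.;d=np.array([x*k,y*k,np.cos(r)])
    else: d=np.array([x,y,1.])
    d=T[:3,:3]@d
    return T[:3,3],d/np.linalg.norm(d)
def onz(s,u,v,z,fish=False):
    o,d=ray(s,u,v,fish);return o+d*(z-o[2])/d[2]
def proj(s,p,fish=False):
    K=s["camera_matrix"];T=np.linalg.inv(s["world_from_camera"]);c=T[:3,:3]@np.array(p)+T[:3,3]
    if fish:
        h=np.hypot(c[0],c[1]);th=np.arctan2(h,c[2]);q=c[:2]/h*th
    else: q=c[:2]/c[2]
    return q*[K[0,0],K[1,1]]+K[:2,2]
def tri(rays):
    A=np.zeros((3,3));b=np.zeros(3)
    for o,d in rays:
        M=np.eye(3)-np.outer(d,d);A+=M;b+=M@o
    return np.linalg.solve(A,b)
E
python3 - <<'E'
from h import *
ims={}
for n in("scene","top"):
    s=snapshot(n);np.save(f"{n}.npy",s,allow_pickle=True);cv2.imwrite(f"pics/{n}1.png",s["frame"][:,:,::-1]);print(n,s["camera_matrix"].tolist(),s["world_from_camera"].round(3).tolist())
st=read_state();print(st)
E
```

```text
scene [[444.17874061102486, 0.0, 318.47138543464484], [0.0, 444.17874061102486, 198.6740980237035], [0.0, 0.0, 1.0]] [[0.436, 0.474, -0.765, 1.452], [0.9, -0.239, 0.365, -0.432], [-0.009, -0.848, -0.531, 0.729], [0.0, 0.0, 0.0, 1.0]]
top [[370.1203207699321, 0.0, 314.88668509105787], [0.0, 370.1203207699321, 195.98247970166284], [0.0, 0.0, 1.0]] [[0.021, -0.994, 0.108, 0.47], [-1.0, -0.023, -0.012, 0.011], [0.014, -0.108, -0.994, 1.032], [0.0, 0.0, 0.0, 1.0]]
{'clock': 0.1, 'joint_pos': array([-1.28462031e+00,  3.51143696e-01,  1.65237533e+00, -4.76280427e-06,
        1.13908513e+00, -8.46246336e-02]), 'qd': array([-0.00076156, -0.00102137, -0.00130485,  0.00109677, -0.00336309,
       -0.00034973]), 'joint_efforts': array([ 2.16867584e-04, -5.06831825e+01, -2.91876805e+01, -4.96960160e-05,
        2.65630217e-03,  3.46068953e-05]), 'tool_pos': array([ 0.19922392, -0.51232717,  0.23082763]), 'tcp_rot': array([-5.02971786e-04,  9.82862224e-01,  1.84340968e-01, -5.30330515e-05]), 'contact_force': array([-0.05617077,  0.26577675, -0.09764508]), 'torque': array([ 0.01375533, -0.03229693,  0.02090641]), 'grasp_force': 0.0, 'opening': 0.0856207868955222}
```

View pics/scene1.png

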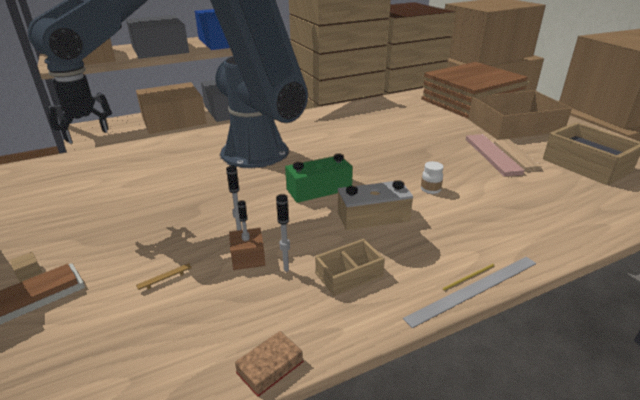

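View pics/top1.png

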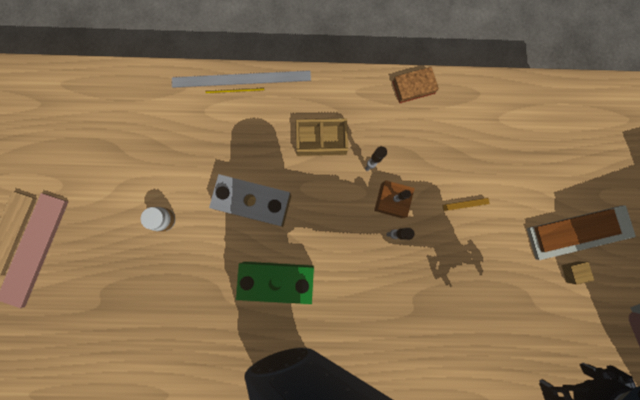

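Scene: the grey-plated block is at (375,205) and a green look-alike is at (320,178). There are three probes, with handles at (233,180), (242,210) and (282,208). The middle one stands in the brown stand at (247,250). In the top view the plate is at (250,200), the bore at (250,200), the plugs at (222,193) and (275,206), the stand at (394,198), and the handles at (403,196), (377,155) and (403,234).
Probe candidates in the scene view are (233,180), (242,210) and (282,208). I choose (242,210), the shortest and the one in the stand, and check it in a crop.

Run:
```python
from h import *
s=np.load("scene.npy",allow_pickle=True).item();t=np.load("top.npy",allow_pickle=True).item()
a=cv2.resize(s["frame"][150:290,210:430],None,fx=3.5,fy=3.5,interpolation=cv2.INTER_CUBIC)[:, :770]
b=cv2.resize(t["frame"][140:250,200:430],None,fx=3.3,fy=3.3,interpolation=cv2.INTER_CUBIC)
cv2.imwrite("pics/cropA.png",a[:,:,::-1]);cv2.imwrite("pics/cropB.png",b[:,:,::-1])
```

```text
(no output)
```

View pics/cropA.png

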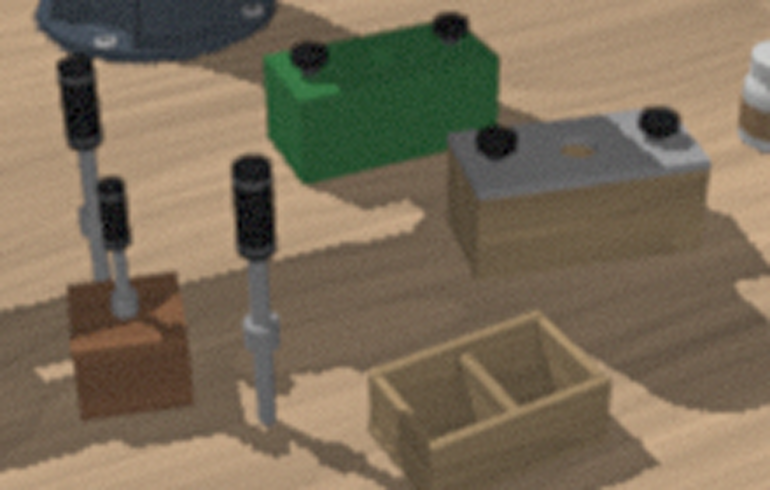

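View pics/cropB.png

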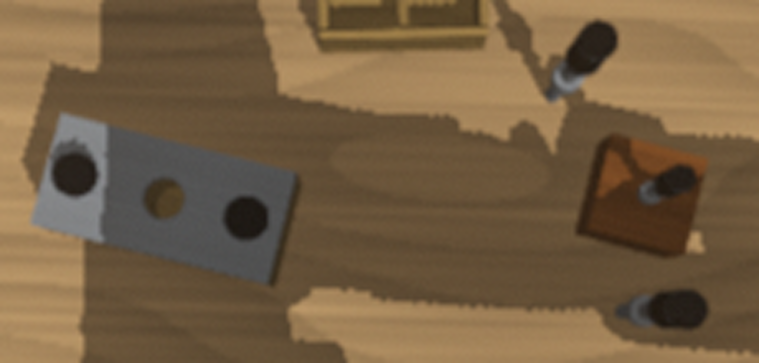

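Crop A shows three probes. The shortest has its collar resting on the stand (crop 125,300), and its handle spans (112,182) to (117,245). The two taller ones stand free on the bench, so the choice holds. Crop B shows the plate with its bore at (166,199) and the plugs at (74,173) and (246,217). Next I measure these points.

Run:
```python
from h import *
s=np.load("scene.npy",allow_pickle=True).item();t=np.load("top.npy",allow_pickle=True).item()
A=lambda u,v:ray(s,210+u/3.5,150+v/3.5)
B=lambda u,v:ray(t,200+u/3.3,140+v/3.3)
def show(n,a,b):
    p=tri([a,b]);g=[np.linalg.norm(np.cross(p-o,d)) for o,d in(a,b)];print(n,p.round(4),np.round(g,4));return p
bo=show("bore",A(580,152),B(166,199))
show("plugR",A(497,137),B(246,217));show("plugL",A(660,117),B(74,173))
show("handletop",A(112,184),B(690,173))
show("tall1top",A(76,62),B(690,308))
show("tall2top",A(253,162),B(601,38))
for n,u in (("t1base",(620,310)),("t2base",(552,95))): 
    o,d=B(*u);print(n,(o+d*(0-o[2])/d[2]).round(3))
# plate corners on z=.085, top view
c=[onz(t,200+u/3.3,140+v/3.3,.085) for u,v in((62,113),(297,176),(270,285),(33,222))]
print("plate c",np.mean(c,0).round(4),[np.linalg.norm(c[i]-c[i-1]).round(3) for i in range(4)], "yaw long",np.degrees(np.arctan2(*((c[0]+c[3]-c[1]-c[2])[[1,0]]))))
c=[onz(t,200+u/3.3,140+v/3.3,.062) for u,v in((618,137),(708,160),(683,255),(592,232))]
print("stand c",np.mean(c,0).round(4),[np.linalg.norm(c[i]-c[i-1]).round(3) for i in range(4)])
w=snapshot("wrist");T=w["world_from_camera"];st=read_state()
Rt=R.from_quat(np.roll(st["tcp_rot"],-1)).as_matrix();print("tool R",Rt.round(3).tolist(),"cam in tool",(Rt.T@(T[:3,3]-st["tool_pos"])).round(3),(Rt.T@T[:3,:3]).round(2).tolist())
```

```text
bore [0.5604 0.1689 0.078 ] [0.0033 0.0033]
plugR [0.545  0.1022 0.102 ] [0.0017 0.0017]
plugL [0.5758 0.2346 0.1014] [0.0017 0.0017]
handletop [ 0.5786 -0.2175  0.1699] [0.0036 0.0036]
tall1top [ 0.4816 -0.2068  0.2136] [0.0018 0.0018]
tall2top [ 0.6643 -0.1463  0.2144] [0.0023 0.0023]
t1base [ 0.481 -0.207  0.   ]
t2base [ 0.663 -0.148  0.   ]
plate c [0.5584 0.1653 0.085 ] [np.float64(0.088), np.float64(0.19), np.float64(0.087), np.float64(0.19)] yaw long 76.32957065014988
stand c [ 0.5717 -0.2179  0.062 ] [np.float64(0.08), np.float64(0.074), np.float64(0.079), np.float64(0.075)]
tool R [[0.932, 0.362, -0.0], [0.362, -0.932, 0.001], [0.0, -0.001, -1.0]] cam in tool [ 0.083 -0.    -0.143] [[-0.0, -0.95, -0.32], [1.0, -0.0, 0.0], [-0.0, -0.32, 0.95]]
```

```bash
python3 -m jog '[[[0,0,-0.04],[0,0,0],0],[[0,0,-0.03],[0,0,0],0],[[0.0272,-0.0224,0],[0,0,0],0],[[0.0272,-0.0224,0],[0,0,0],0],[[0.0272,-0.0224,0],[0,0,0],0],[[0.0272,-0.0224,0],[0,0,0],0],[[0.0272,-0.0224,0],[0,0,0],0],[[0.0272,-0.0224,0],[0,0,0],0],[[0.0272,-0.0224,0],[0,0,0],0],[[0.0272,-0.0224,0],[0,0,0],0]]'
python3 -m jog '[[[0.0272,-0.0224,0],[0,0,0],0],[[0.0272,-0.0224,0],[0,0,0],0],[[0.0272,-0.0224,0],[0,0,0],0],[[0.0272,-0.0224,0],[0,0,0],0],[[0.0272,-0.0224,0],[0,0,0],0],[[0.0272,-0.0224,0],[0,0,0],0],[[0.0272,-0.0224,0],[0,0,0],0],[[0.0272,-0.0224,0],[0,0,0],0],[[0,0,0],[0,0,0],0],[[0,0,0],[0,0,0],0]]'
cat >> h.py <<'E'
def to(p):
    st=read_state();Rt=R.from_quat(np.roll(st["tcp_rot"],-1)).as_matrix()
    print("t",st["clock"],"tcp",st["tool_pos"].round(4),"tool delta",(Rt.T@(np.array(p)-st["tool_pos"])).round(4))
E
python3 - <<'E'
from h import *
import bench;print([n for n in dir(bench) if 'grip' in n.lower()], getattr(bench,'grip_depth',None))
w=snapshot("wrist");np.save("w1.npy",w,allow_pickle=True);cv2.imwrite("pics/w1.png",w["frame"][:,:,::-1]);print(w["camera_matrix"].round(1).tolist())
for n,p in(("bore",(.560,.168,.085)),("R",(.545,.1022,.102)),("L",(.5758,.2346,.102))):print(n,proj(w,p,True).round(1))
to((.545,.102,.13))
E
```

```text
clock: 1.15
tool_pos: [0.3376, -0.2653, 0.3012]
tcp_rot: [-0.0, 0.983, 0.184, -0.0]
contact_force: [1.0, -0.3, 0.1]
opening: -0.0
grasp_force: 0.0
clock: 2.15
tool_pos: [0.4749, -0.0205, 0.3009]
tcp_rot: [-0.0, 0.983, 0.185, -0.0]
contact_force: [-0.2, 0.5, -0.2]
opening: 0.0001
grasp_force: 0.0
['grip_depth'] 0.0187
[[309.7, 0.0, 316.7], [0.0, 309.7, 197.3], [0.0, 0.0, 1.0]]
bore [194.6  48.3]
R [236.   74.4]
L [147.9  22.7]
t 2.2 tcp [ 0.4748 -0.0211  0.3011] tool delta [ 0.1102 -0.0892  0.171 ]
```

View pics/w1.png

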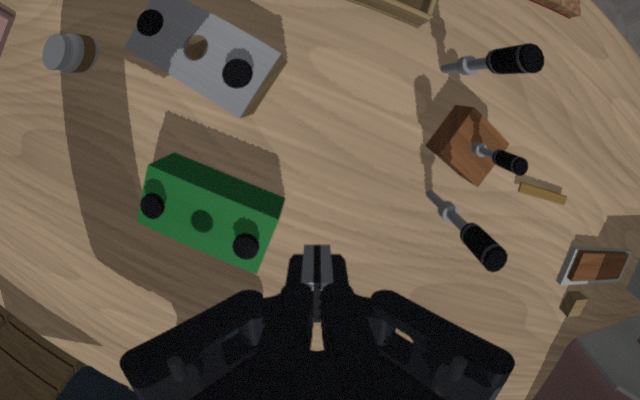

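The wrist view shows the bore at (196,47) and the plugs at (237,72) and (150,22), all within 2 px of prediction. The gripper shadows nothing important. I'll go down above the right plug.

```bash
python3 -m jog '[[[0.022,-0.018,0.02],[0,0,0],0],[[0.022,-0.018,0.03],[0,0,0],0],[[0.022,-0.018,0.03],[0,0,0],0],[[0.022,-0.018,0.03],[0,0,0],0],[[0.022,-0.018,0.03],[0,0,0],0],[[0,0,0.03],[0,0,0],0],[[0,0,0],[0,0,0],0],[[0,0,0],[0,0,0],0]]'
python3 - <<'E'
from h import *
w=snapshot("wrist");f=w["frame"]
for n,p in(("bore",(.560,.168,.085)),("R",(.545,.1022,.102)),("L",(.5758,.2346,.102))):print(n,proj(w,p,True).round(1))
cv2.imwrite("pics/w2.png",f[:,:,::-1]);np.save("w2.npy",w,allow_pickle=True);to((.545,.102,.097))
E
```

```text
clock: 3.0
tool_pos: [0.545, 0.1018, 0.132]
tcp_rot: [0.0, 0.983, 0.184, -0.0]
contact_force: [-0.4, 0.4, 0.9]
opening: 0.0001
grasp_force: 0.0
bore [229.7 169.4]
R [316.4 234.9]
L [135.5 118.1]
t 3.05 tcp [0.5456 0.1019 0.1328] tool delta [-0.0005 -0.0003  0.0358]
```

View pics/w2.png

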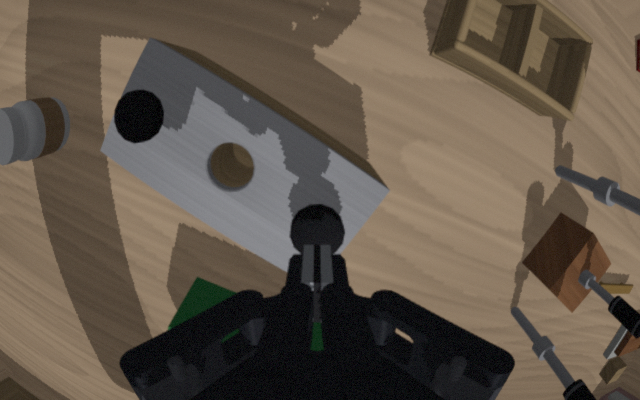

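The fingers are over the right plug's head at (317,232), and the bore is at (231,167), so the position is good. Now push.

```bash
python3 -m jog '[[[0,0,0.012],[0,0,0],0],[[0,0,0.012],[0,0,0],0],[[0,0,0.003],[0,0,0],0],[[0,0,0.003],[0,0,0],0],[[0,0,0.002],[0,0,0],0],[[0,0,0.001],[0,0,0],0],[[0,0,0.001],[0,0,0],0]]'
python3 -m jog '[[[0,0,0.001],[0,0,0],0],[[0,0,0],[0,0,0],0]]'
```

```text
clock: 3.75
tool_pos: [0.545, 0.1025, 0.0976]
tcp_rot: [0.0, 0.983, 0.184, -0.0]
contact_force: [-1.6, -2.4, 6.7]
opening: 0.0002
grasp_force: 3.4
clock: 3.95
tool_pos: [0.545, 0.1025, 0.097]
tcp_rot: [0.0, 0.983, 0.184, 0.0]
contact_force: [-4.4, -2.8, 11.1]
opening: -0.0003
grasp_force: 5.3
```

```bash
python3 -m jog '[[[0,0,0.001],[0,0,0],0],[[0,0,0],[0,0,0],0]]';python3 -m jog '[[[0,0,0.001],[0,0,0],0],[[0,0,0],[0,0,0],0]]'
```

```text
clock: 4.15
tool_pos: [0.5451, 0.1025, 0.0969]
tcp_rot: [0.0, 0.983, 0.184, 0.0]
contact_force: [-7.6, -3.3, 21.5]
opening: 0.0004
grasp_force: 10.7
clock: 4.35
tool_pos: [0.5452, 0.1025, 0.0968]
tcp_rot: [0.0, 0.983, 0.184, 0.0]
contact_force: [-12.5, -4.4, 32.5]
opening: -0.0
grasp_force: 16.1
```

Hard stop reached at 0.097. Next, the left plug.

```bash
python3 -m jog '[[[0,0,-0.02],[0,0,0],0],[[0,0,-0.02],[0,0,0],0],[[0.0192,-0.028,0],[0,0,0],0],[[0.0192,-0.028,0],[0,0,0],0],[[0.0192,-0.028,0],[0,0,0],0],[[0.0192,-0.028,0],[0,0,0],0],[[0,0,0.012],[0,0,0],0],[[0,0,0.01],[0,0,0],0],[[0,0,0],[0,0,0],0]]'
python3 - <<'E'
from h import *
to((.5758,.2346,.097))
E
```

```text
clock: 5.25
tool_pos: [0.5748, 0.2339, 0.1102]
tcp_rot: [0.0, 0.983, 0.184, -0.002]
contact_force: [-0.4, -0.2, 0.2]
opening: 0.0003
grasp_force: 0.0
t 5.25 tcp [0.5748 0.2339 0.1102] tool delta [ 0.0013 -0.0002  0.0132]
```

```bash
python3 -m jog '[[[0.001,0,0.003],[0,0,0],0],[[0,0,0.003],[0,0,0],0],[[0,0,0.003],[0,0,0],0],[[0,0,0.002],[0,0,0],0],[[0,0,0.002],[0,0,0],0],[[0,0,0.001],[0,0,0],0],[[0,0,0.001],[0,0,0],0],[[0,0,0],[0,0,0],0]]';python3 -m jog '[[[0,0,0.001],[0,0,0],0],[[0,0,0],[0,0,0],0]]'
```

```text
clock: 6.05
tool_pos: [0.5772, 0.235, 0.0979]
tcp_rot: [0.0, 0.983, 0.184, 0.0]
contact_force: [-0.8, -1.7, 3.8]
opening: 0.0002
grasp_force: 2.4
clock: 6.25
tool_pos: [0.5772, 0.235, 0.097]
tcp_rot: [0.0, 0.983, 0.184, 0.0]
contact_force: [-2.3, -3.4, 5.7]
opening: 0.0
grasp_force: 3.3
```

```bash
python3 -m jog '[[[0,0,0.0015],[0,0,0],0],[[0,0,0],[0,0,0],0]]';python3 -m jog '[[[0,0,0.001],[0,0,0],0],[[0,0,0],[0,0,0],0],[[0,0,0],[0,0,0],0]]'
```

```text
clock: 6.45
tool_pos: [0.5773, 0.2351, 0.0969]
tcp_rot: [0.0, 0.983, 0.184, 0.001]
contact_force: [-6.4, -5.3, 19.8]
opening: -0.0001
grasp_force: 9.9
clock: 6.75
tool_pos: [0.5773, 0.235, 0.0968]
tcp_rot: [0.0, 0.983, 0.184, 0.001]
contact_force: [-10.7, -6.9, 28.2]
opening: 0.0001
grasp_force: 14.2
```

```bash
python3 -m jog '[[[0,0,-0.03],[0,0,0],0],[[0,0,-0.045],[0,0,0],0],[[0,0,-0.045],[0,0,0],0],[[0,0,-0.045],[0,0,0],0],[[-0.0138,0.0351,-0.015],[0,0,0],0.6],[[0,0,0],[0,0,0],0.6],[[0,0,0],[0,0,0],0.6]]' >/dev/null
python3 - <<'E'
from h import *
w=snapshot("wrist");np.save("w3.npy",w,allow_pickle=True)
E
python3 -m jog '[[[-0.0138,0.0351,0],[0,0,0],0.6],[[-0.0138,0.0351,0],[0,0,0],0.6],[[-0.0138,0.0351,0],[0,0,0],0.6],[[0,0,0],[0,0,0],0.6],[[0,0,0],[0,0,0],0.6]]'
python3 - <<'E'
from h import *
w=snapshot("wrist");np.save("w4.npy",w,allow_pickle=True)
E
python3 -m jog '[[[-0.0138,0.0351,0],[0,0,0],0.6],[[-0.0138,0.0351,0],[0,0,0],0.6],[[-0.0138,0.0351,0],[0,0,0],0.6],[[-0.0138,0.0351,0],[0,0,0],0.6],[[-0.0138,0.0351,0],[0,0,0],0.6],[[-0.0138,0.0351,0],[0,0,0],0.6],[[-0.0138,0.0351,0],[0,0,0],0.6],[[-0.0138,0.0351,0],[0,0,0],0.6],[[0,0,0],[0,0,0],0.6],[[0,0,0],[0,0,0],0.6]]'
python3 - <<'E'
from h import *
w5=snapshot("wrist");np.save("w5.npy",w5,allow_pickle=True);to((.575,-.218,.2))
w3,w4=[np.load(f"w{i}.npy",allow_pickle=True).item() for i in(3,4)]
t=[]
for w in(w3,w4):
    u,v=proj(w,(.56,.168,.085),True);print("bore px",u,v);u=int(np.clip(u,40,600));v=int(np.clip(v,40,360))
    t.append(cv2.resize(w["frame"][v-40:v+40,u-40:u+40],(400,400),interpolation=cv2.INTER_CUBIC))
u,v=map(int,proj(w5,(.577,-.218,.14),True));print("probe",u,v)
cv2.imwrite("pics/m.png",np.hstack(t)[:,:,::-1]);cv2.imwrite("pics/w5.png",w5["frame"][:,:,::-1])
E
```

```text
clock: 8.0
tool_pos: [0.5762, 0.0848, 0.2728]
tcp_rot: [-0.0, 0.983, 0.184, -0.001]
contact_force: [0.4, 0.6, 1.0]
opening: 0.0511
grasp_force: 0.0
clock: 9.05
tool_pos: [0.5756, -0.2164, 0.2731]
tcp_rot: [-0.0, 0.983, 0.184, -0.0]
contact_force: [-0.1, 0.6, 0.0]
opening: 0.0513
grasp_force: 0.0
t 9.1 tcp [ 0.5756 -0.2157  0.2733] tool delta [-0.0014  0.0019  0.0733]
bore px 335.54893455837504 194.63834422761207
bore px 241.5762700372502 159.47280921632253
probe 319 185
```

View pics/m.png

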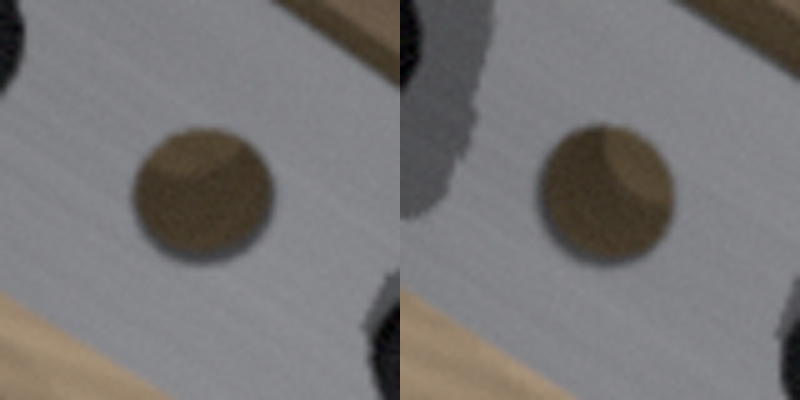

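View pics/w5.png

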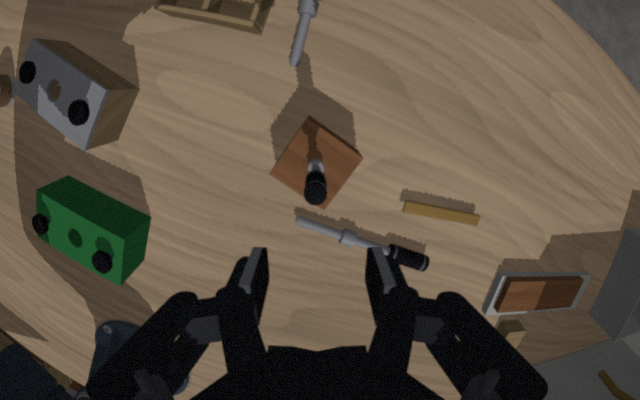

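Left crop: bore centre (203,197). Right crop: (607,195). In the wrist view the target handle is at (316,187) above the stand, with its neighbours at (400,255) and (305,20), well clear of the fingers' path. Now the refined numbers.

Run:
```python
from h import *
w3,w4,w5=[np.load(f"w{i}.npy",allow_pickle=True).item() for i in(3,4,5)]
P=[]
for w,c in((w3,(203,197)),(w4,(207,195))):
    u,v=proj(w,(.56,.168,.085),True);u=int(u)-40+c[0]/5;v=int(v)-40+c[1]/5
    P.append(ray(w,u,v,True));print(onz(w,u,v,.085,True).round(4))
print("tri",tri(P).round(4))
f=w5["frame"][150:215,290:345].astype(int)
m=(f.max(2)<50).astype(np.uint8);n,l,s,c=cv2.connectedComponentsWithStats(m);i=1+s[1:,4].argmax()
print(s[i]+[290,150,0,0,0],c[i]+[290,150])
x,y,a,b,_=s[i]+[290,150,0,0,0]
# top disc centre: bottom edge minus half the width
d=onz(w5,x+a/2-.5,y+b-.5-a/2,.169,True);print("handle top",d.round(4))
t=np.load("top.npy",allow_pickle=True).item();sc=np.load("scene.npy",allow_pickle=True).item()
print("3view",tri([ray(w5,x+a/2-.5,y+b-.5-a/2,True),ray(t,200+690/3.3,140+173/3.3),ray(sc,242,202.6)]).round(4))
print("collar(top z.076) from wrist",onz(w5,316.5,165,.076,True).round(4))
cv2.imwrite("pics/p.png",cv2.resize(w5["frame"][110:220,260:370],(550,550),interpolation=cv2.INTER_CUBIC)[:,:,::-1])
to((*d[:2],.169))
```

```text
[0.5614 0.1685 0.085 ]
[0.5619 0.1676 0.085 ]
tri [0.5609 0.168  0.0824]
[304 169  23  36 633] [315.08846761 187.36018957]
handle top [ 0.578  -0.2137  0.169 ]
3view [ 0.5782 -0.2162  0.1696]
collar(top z.076) from wrist [ 0.581  -0.2138  0.076 ]
t 9.1 tcp [ 0.5756 -0.2157  0.2733] tool delta [ 0.003  -0.0009  0.1043]
```

View pics/p.png

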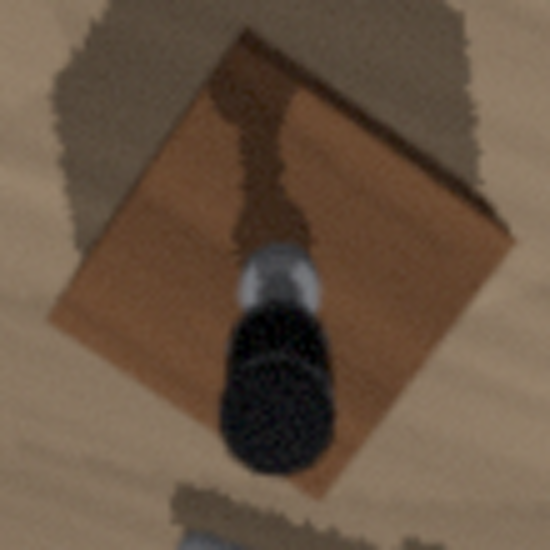

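```bash
python3 -m jog '[[[0.003,-0.001,0.02],[0,0,0],0.6],[[0,0,0.03],[0,0,0],0.6],[[0,0,0.03],[0,0,0],0.6],[[0,0,0.03],[0,0,0],0.6],[[0,0,0.025],[0,0,0],0.6],[[0,0,0.013],[0,0,0],0.6],[[0,0,0],[0,0,0],0.6],[[0,0,0],[0,0,0],0.6]]'
python3 - <<'E'
from h import *
w=snapshot("wrist");cv2.imwrite("pics/w6.png",w["frame"][100:400,120:520,::-1]);to((.578,-.2145,.1253))
E
```

```text
clock: 9.9
tool_pos: [0.5783, -0.2147, 0.1269]
tcp_rot: [0.0, 0.983, 0.185, 0.001]
contact_force: [0.3, -0.1, -0.2]
opening: 0.0514
grasp_force: 0.0
t 9.95 tcp [ 0.5785 -0.2149  0.1272] tool delta [-0.0003 -0.0006  0.0019]
```

View pics/w6.png

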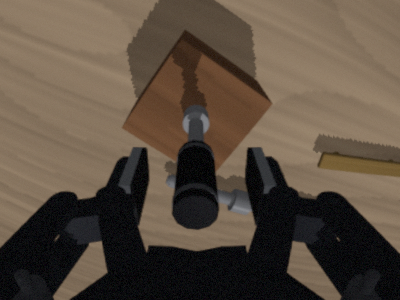

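The handle is centred between the pads (195,200). Closing.

```bash
python3 -m jog '[[[0,0,0.001],[0,0,0],0.1],[[0,0,0],[0,0,0],0.1],[[0,0,0],[0,0,0],0.1],[[0,0,0],[0,0,0],0.1],[[0,0,0],[0,0,0],0.1],[[0,0,0],[0,0,0],0.1]]' 40
python3 -m jog '[[[0,0,-0.005],[0,0,0],0.1],[[0,0,-0.01],[0,0,0],0.1],[[0,0,-0.015],[0,0,0],0.1],[[0,0,-0.02],[0,0,0],0.1],[[0,0,-0.025],[0,0,0],0.1],[[0,0,-0.025],[0,0,0],0.1],[[0,0,-0.02],[0,0,0],0.1],[[0,0,-0.02],[0,0,0],0.1],[[0,0,0],[0,0,0],0.1],[[0,0,0],[0,0,0],0.1]]'
```

```text
clock: 10.55
tool_pos: [0.5779, -0.215, 0.1256]
tcp_rot: [0.0, 0.983, 0.184, 0.0]
contact_force: [-1.6, 2.3, 7.1]
opening: 0.019
grasp_force: 38.9
clock: 11.55
tool_pos: [0.5775, -0.2151, 0.265]
tcp_rot: [0.0, 0.983, 0.184, 0.0]
contact_force: [-0.7, 0.1, -1.5]
opening: 0.0191
grasp_force: 39.1
```

```bash
python3 -m jog '[[[0.0044,-0.013,0],[0,0,0],0.1],[[0.0088,-0.0259,0],[0,0,0],0.1],[[0.0088,-0.0259,0],[0,0,0],0.1],[[0.0088,-0.0259,0],[0,0,0],0.1],[[0.0088,-0.0259,0],[0,0,0],0.1],[[0.0088,-0.0259,0],[0,0,0],0.1],[[0.0088,-0.0259,0],[0,0,0],0.1],[[0.0088,-0.0259,0],[0,0,0],0.1],[[0.0088,-0.0259,0],[0,0,0],0.1],[[0.0088,-0.0259,0],[0,0,0],0.1]]' >/dev/null
python3 -m jog '[[[0.0088,-0.0259,0],[0,0,0],0.1],[[0.0088,-0.0259,0],[0,0,0],0.1],[[0.0088,-0.0259,0],[0,0,0],0.1],[[0.0088,-0.0259,0],[0,0,0],0.1],[[0.0044,-0.013,0],[0,0,0],0.1],[[0,0,0],[0,0,0],0.1],[[0,0,0],[0,0,0],0.1],[[0,0,0],[0,0,0],0.1]]'
python3 - <<'E'
from h import *
to((.5612,.168,.265))
for n in("scene","top","wrist"):
    w=snapshot(n);np.save(f"b_{n}.npy",w,allow_pickle=True);fi=n=="wrist"
    st=read_state()["tool_pos"];tip=st[2]+.0187-.135
    print(n,"tip",proj(w,(st[0],st[1],tip),fi).round(1),"collar",proj(w,(st[0],st[1],tip+.06),fi).round(1),"hbot",proj(w,(st[0],st[1],tip+.11),fi).round(1))
    f=w["frame"]
    for k in (0,.012,.025,.04,.06,.08,.095):
        u,v=proj(w,(st[0],st[1],tip+k),fi);v=int(round(v));u=int(round(u))
        if 0<=v<400 and 14<=u<626: print(k,u,v," ".join("%d,%d"%(a[0],a[2]) for a in f[v,u-14:u+15].astype(int)))
E
```

```text
clock: 13.35
tool_pos: [0.561, 0.1668, 0.2646]
tcp_rot: [0.0, 0.983, 0.184, -0.0]
contact_force: [0.5, -0.2, -1.4]
opening: 0.019
grasp_force: 39.2
t 13.35 tcp [0.561  0.1668 0.2646] tool delta [ 0.0006 -0.0011 -0.0004]
scene tip [375.5 171.8] collar [376.8 151.9] hbot [378.  134.4]
0 375 172 151,103 122,87 109,74 103,71 97,66 102,72 103,74 103,71 107,76 105,74 104,74 101,70 105,74 105,81 98,79 106,85 106,78 104,75 104,74 108,75 107,77 102,72 97,67 102,76 104,73 106,75 98,67 107,78 109,78
0.012 376 168 98,70 101,69 102,75 102,73 99,69 101,71 102,71 101,68 105,71 102,73 104,72 106,82 105,105 99,102 100,102 95,85 103,74 108,74 103,72 104,70 101,71 105,74 103,73 106,76 107,73 105,74 107,73 104,71 106,73
0.025 376 164 101,68 104,72 101,69 103,73 107,75 97,68 101,71 104,74 104,72 101,69 105,74 105,79 102,95 101,101 101,106 99,96 107,81 100,66 100,70 102,73 98,69 99,68 99,67 102,70 102,74 106,73 107,75 104,74 102,72
0.04 376 159 106,72 106,73 107,74 113,76 112,78 106,71 107,74 110,76 107,74 110,78 108,76 108,80 111,92 102,103 103,105 102,98 98,76 101,70 103,70 103,71 107,75 123,87 132,91 1
[... 3063 characters left out ...]
68 66,68 68,72 76,79 103,107 127,132 135,141 137,142 138,142 136,141 139,144
0.06 317 219 130,111 128,132 136,143 141,146 137,142 135,141 119,123 84,89 73,78 70,72 67,70 66,68 69,72 66,70 66,70 62,65 67,71 65,72 72,77 92,97 128,133 139,145 140,146 140,146 139,143 121,125 126,132 136,142 137,143
0.08 317 231 108,76 107,78 110,93 129,128 137,142 122,127 86,90 65,68 62,66 65,70 67,71 65,69 65,69 65,68 66,67 64,69 62,66 62,64 63,67 62,65 79,80 117,120 140,137 146,131 152,116 152,109 152,109 149,107 149,109
0.095 317 241 99,69 97,67 94,65 98,67 87,61 66,54 52,52 41,43 31,33 21,25 19,21 11,8 17,18 19,21 18,21 12,19 21,23 19,26 24,27 27,30 41,43 62,52 84,62 100,69 104,73 102,71 103,71 108,74 118,81
```

Run:
```python
from h import *
w=np.load("b_wrist.npy",allow_pickle=True).item();g=w["frame"].astype(int).sum(2)/3
g=cv2.GaussianBlur(g.astype(np.float32),(3,1),0)
for v in range(170,262,2):
    print(v," ".join("%d"%a for a in g[v,298:336]))
st=read_state()["tool_pos"];tip=st[2]+.0187-.135
for k in(0,.053,.067,.11,.16):print(k,proj(w,(st[0],st[1],tip+k),True).round(1))
print("bore",proj(w,(.5612,.168,.085),True))
s=np.load("b_scene.npy",allow_pickle=True).item()["frame"].astype(int)
for v in range(126,178,2):print(v," ".join("%d,%d"%(a[0],a[2]) for a in s[v,368:386]))
```

```text
170 130 123 105 78 57 50 51 53 55 57 61 65 67 69 69 70 71 71 69 68 67 67 65 63 59 54 52 51 53 55 61 75 99 121 131 134 136 137
172 129 120 99 75 57 51 51 53 53 51 50 53 56 59 61 62 61 60 60 58 56 55 54 53 52 53 55 54 54 54 58 71 94 118 131 134 134 134
174 130 122 103 78 61 55 54 52 51 51 52 52 53 53 53 53 54 55 54 52 53 55 54 53 54 55 55 55 54 54 58 71 95 119 132 135 135 135
176 133 128 112 88 65 55 53 52 51 53 53 53 53 52 53 53 53 54 55 56 55 55 55 56 56 55 54 54 55 56 63 81 105 125 133 134 135 135
178 135 133 122 102 79 63 55 54 53 53 53 52 53 53 54 54 54 54 56 57 55 56 56 55 56 59 59 57 55 57 69 92 116 132 136 136 136 137
180 134 134 130 119 102 82 65 58 55 56 57 57 56 56 56 55 55 54 53 56 57 58 59 60 60 59 56 56 61 73 92 113 127 133 134 135 135 135
182 134 134 133 130 122 106 86 71 63 60 58 57 57 55 55 55 54 56 58 57 57 57 58 59 58 58 63 71 86 105 121 130 133 135 136 135 135 135
184 137 136 135 134 134 131 123 108 91 78 70 66 63 60 59 60 60 60 61 62 61 61 62 64 68 78 93 110 125 134 137 138 137 136 136 136 135 135
186 138 138 138 138 136 136 135 133 128 119 108 96 87 82 79 76 74 72
[... 7846 characters left out ...]
 101,69 100,68 103,72 104,74 105,73 103,70 108,79
168 102,71 101,68 105,71 102,73 104,72 106,82 105,105 99,102 100,102 95,85 103,74 108,74 103,72 104,70 101,71 105,74 103,73 106,76
170 104,72 102,69 106,76 103,71 107,74 103,82 100,95 98,102 102,102 94,81 103,72 106,73 106,75 106,76 106,75 106,73 108,76 110,78
172 103,71 107,76 105,74 104,74 101,70 105,74 105,81 98,79 106,85 106,78 104,75 104,74 108,75 107,77 102,72 97,67 102,76 104,73
174 113,76 96,66 101,74 100,70 103,74 99,70 103,69 102,72 100,67 100,66 101,66 106,74 101,70 104,72 109,75 105,74 104,70 107,74
176 174,120 170,116 169,114 158,107 132,92 117,83 119,81 109,76 107,73 107,76 111,80 109,77 113,80 111,77 109,77 107,75 113,78 103,70
```

Run:
```python
from h import *
w=np.load("b_wrist.npy",allow_pickle=True).item();st=read_state()["tool_pos"];tip=st[2]+.0187-.135
ex=np.array([.932,.362,0]);c=np.array([st[0],st[1],0])
for n,dx,k in(("tip near (189.5)",.005,0),("collar bottom near (206.5)",.009,.053),("collar top near (~212)",.009,.067),("handle bottom near (240.5)",.010,.11)):
    print(n,proj(w,c+ex*dx+[0,0,tip+k],True).round(1), "px/mm x",(proj(w,c+ex*(dx+.01)+[0,0,tip+k],True)-proj(w,c+ex*dx+[0,0,tip+k],True))[1]/10)
b=np.array([.5612,.168,.085])
print("bore bottom edge obs ~186.8; pred",proj(w,b-ex*.016,True),"top",proj(w,b+ex*.016,True))
g=cv2.GaussianBlur(w["frame"].astype(np.float32).mean(2),(3,3),0);print(g[145:170,312:319].mean(1).round())
s=np.load("b_scene.npy",allow_pickle=True).item();print("scene bore pred",proj(s,b),"obs 375.7,193.4")
```

```text
tip near (189.5) [316.6 186.7] px/mm x -1.107176968714049
collar bottom near (206.5) [316.7 203. ] px/mm x -1.350665594901369
collar top near (~212) [316.7 210.2] px/mm x -1.4272069126001015
handle bottom near (240.5) [316.8 237.5] px/mm x -1.717656486805066
bore bottom edge obs ~186.8; pred [315.65803699 187.82821075] top [315.59750611 159.01384972]
[132. 133. 133. 133. 133. 133. 133. 133. 134. 134. 135. 134. 128. 110.
  85.  70.  67.  67.  67.  67.  66.  66.  67.  67.  68.]
scene bore pred [374.57833742 191.67095215] obs 375.7,193.4
```

All the edge offsets agree: the rod sits about 2 mm toward -x in the pads, upright to within about 0.5°. The correction is tool x +3.9 mm, y −1 mm. I'll descend partway and recheck just above the plate.

```bash
python3 -m jog '[[[0.0039,-0.001,0.005],[0,0,0],0.1],[[0,0,0.015],[0,0,0],0.1],[[0,0,0.015],[0,0,0],0.1],[[0,0,0.01],[0,0,0],0.1],[[0,0,0],[0,0,0],0.1],[[0,0,0],[0,0,0],0.1],[[0,0,0],[0,0,0],0.1]]'
cat > chk.py <<'E'
from h import *
w=snapshot("wrist");S=read_state();st=S["tool_pos"];tip=st[2]-.1166
print("t",S["clock"],st.round(4))
ex=np.array([.932,.362,0]);ey=np.array([.362,-.932,0]);c=np.array([st[0],st[1],0])
g=cv2.GaussianBlur(w["frame"].astype(np.float32).mean(2),(3,3),0)
for n,dx,k in(("tip near",.005,0),("collar bot near",.009,.053),("handle bot near",.010,.11)): print(n,proj(w,c+ex*dx+[0,0,tip+k],True).round(1))
b=np.array([.5612,.168,.085])
print("bore pred bottom,top,left,right",[proj(w,b+d,True).round(1).tolist() for d in(-ex*.016,ex*.016,-ey*.016,ey*.016)])
v0=int(proj(w,b+ex*.018,True)[1])-8
print(v0,"col 314-318:",g[v0:255,314:319].mean(1).astype(int).tolist())
for d in(.005,.01):
    v=int(proj(w,b+ex*d,True)[1]);print("row",v,"from 290",g[v,290:345].astype(int).tolist())
for k in(.02,.03,.085,.095):
    v=int(proj(w,c+ex*.004+[0,0,tip+k],True)[1]);print("rod row",v,"from 295",g[v,295:340].astype(int).tolist())
E
python3 chk.py
```

```text
clock: 14.2
tool_pos: [0.5647, 0.17, 0.2206]
tcp_rot: [-0.0, 0.983, 0.184, 0.001]
contact_force: [-0.1, -0.0, -0.3]
opening: 0.0191
grasp_force: 39.2
t 14.25 [0.5647 0.17   0.2205]
tip near [316.7 186.8]
collar bot near [316.8 203.1]
handle bot near [316.9 237.3]
bore pred bottom,top,left,right [[317.3, 206.1], [317.4, 173.7], [300.4, 190.1], [334.3, 190.1]]
163 col 314-318: [91, 91, 92, 91, 89, 90, 92, 93, 94, 91, 82, 72, 68, 66, 66, 65, 66, 67, 68, 69, 69, 67, 61, 56, 53, 55, 59, 64, 66, 66, 66, 66, 67, 67, 67, 67, 67, 68, 68, 67, 67, 67, 68, 68, 68, 67, 67, 69, 74, 80, 83, 83, 82, 80, 75, 69, 67, 66, 66, 67, 67, 65, 65, 66, 66, 66, 66, 66, 65, 65, 65, 66, 66, 66, 65, 62, 53, 37, 27, 29, 37, 38, 29, 17, 11, 9, 9, 9, 9, 8, 9, 10]
row 185 from 290 [131, 132, 132, 132, 132, 131, 131, 130, 129, 120, 100, 75, 57, 50, 50, 51, 51, 51, 52, 54, 56, 57, 58, 60, 61, 61, 61, 61, 61, 59, 58, 57, 55, 54, 54, 53, 53, 52, 52, 52, 53, 55, 65, 88, 113, 129, 135, 137, 139, 140, 139, 138, 137, 136, 136]
row 179 from 290 [130, 131, 132, 133, 134, 135, 134, 132, 131, 131, 131, 127, 118, 102, 83, 72, 70,
[... 365 characters left out ...]
, 139, 139, 138]
rod row 199 from 295 [135, 135, 135, 135, 135, 134, 129, 119, 102, 83, 69, 64, 61, 60, 60, 61, 63, 64, 65, 66, 67, 68, 68, 67, 66, 64, 62, 61, 59, 58, 58, 59, 61, 67, 78, 94, 112, 127, 134, 137, 137, 137, 137, 137, 137]
rod row 228 from 295 [142, 142, 141, 140, 139, 140, 141, 141, 141, 141, 142, 141, 135, 118, 90, 71, 65, 64, 64, 66, 66, 66, 65, 65, 65, 63, 64, 71, 91, 118, 136, 142, 143, 141, 140, 139, 138, 139, 140, 141, 142, 142, 142, 141, 141]
rod row 235 from 295 [135, 135, 134, 133, 132, 131, 132, 132, 132, 133, 135, 135, 132, 111, 81, 65, 64, 65, 66, 67, 67, 66, 65, 65, 64, 63, 62, 64, 79, 108, 131, 139, 139, 139, 140, 140, 141, 141, 142, 142, 142, 142, 141, 140, 140]
```

```bash
python3 -m jog '[[[-0.0008,0.0004,0.005],[0,0,0],0.1],[[0,0,0.012],[0,0,0],0.1],[[0,0,0.012],[0,0,0],0.1],[[0,0,0.012],[0,0,0],0.1],[[0,0,0.012],[0,0,0],0.1],[[0,0,0.012],[0,0,0],0.1],[[0,0,0.009],[0,0,0],0.1],[[0,0,0.005],[0,0,0],0.1],[[0,0,0],[0,0,0],0.1],[[0,0,0],[0,0,0],0.1]]'
python3 - <<'E'
from h import *
w=snapshot("wrist");S=read_state();st=S["tool_pos"];print(st.round(4))
ex=np.array([.932,.362,0]);ey=np.array([.362,-.932,0]);b=np.array([.5612,.168,.085])
g=cv2.GaussianBlur(w["frame"].astype(np.float32).mean(2),(3,3),0)
print("bore b,t,l,r",[proj(w,b+d,True).round(1).tolist() for d in(-ex*.016,ex*.016,-ey*.016,ey*.016)])
c=np.array([st[0],st[1],.092])
print("collar top b,t,l,r",[proj(w,c+d,True).round(1).tolist() for d in(-ex*.009,ex*.009,-ey*.009,ey*.009)])
np.save("f_wrist.npy",w,allow_pickle=True)
for v in range(186,250,2): print(v,"290:",g[v,290:346].astype(int).tolist())
for n in("scene","top"):np.save(f"f_{n}.npy",snapshot(n),allow_pickle=True)
E
```

```text
clock: 15.25
tool_pos: [0.5639, 0.1694, 0.1411]
tcp_rot: [-0.0, 0.983, 0.184, 0.0]
contact_force: [0.1, 0.6, -0.2]
opening: 0.0195
grasp_force: 39.2
[0.564  0.1693 0.1413]
bore b,t,l,r [[317.2, 243.1], [317.2, 201.2], [294.4, 222.7], [340.0, 222.7]]
collar top b,t,l,r [[316.9, 234.7], [316.9, 210.2], [303.5, 222.7], [330.2, 222.7]]
186 290: [133, 133, 133, 133, 133, 134, 134, 135, 136, 137, 137, 136, 133, 123, 106, 90, 83, 83, 83, 83, 83, 83, 82, 83, 83, 82, 82, 87, 100, 116, 127, 131, 131, 131, 131, 132, 132, 133, 132, 132, 131, 131, 132, 133, 132, 132, 132, 133, 132, 132, 132, 133, 133, 133, 134, 134]
188 290: [133, 133, 133, 133, 134, 133, 133, 133, 133, 135, 136, 137, 137, 135, 122, 100, 86, 83, 82, 82, 83, 83, 83, 83, 83, 83, 83, 87, 96, 110, 123, 130, 132, 132, 131, 131, 132, 132, 132, 132, 132, 133, 132, 132, 132, 132, 132, 133, 134, 133, 133, 133, 133, 133, 133, 133]
190 290: [133, 133, 133, 133, 134, 134, 133, 133, 133, 134, 134, 135, 136, 135, 124, 106, 93, 88, 86, 85, 83, 83, 83, 83, 83, 83, 83, 83, 84, 92, 108, 125, 132, 132, 132, 132, 132, 132, 132, 132, 132, 133, 133, 1
[... 6893 characters left out ...]
1, 97, 95, 103, 118, 133, 139, 138, 133, 118, 91, 61, 41, 33, 33, 32, 33, 37, 38, 36, 35, 35, 37, 39, 39, 39, 38, 38, 37, 36, 34, 36, 47, 70, 98, 122, 137, 144, 146, 146, 140, 125, 108, 98, 98, 104, 109, 110, 110, 110, 109, 109]
246 290: [67, 68, 67, 64, 55, 42, 32, 43, 80, 119, 134, 125, 105, 75, 48, 36, 35, 36, 36, 34, 33, 31, 25, 19, 17, 15, 16, 18, 20, 23, 25, 25, 25, 28, 31, 34, 37, 40, 45, 57, 79, 108, 133, 145, 137, 104, 59, 33, 33, 46, 59, 66, 68, 67, 67, 68]
248 290: [63, 64, 64, 58, 44, 27, 17, 28, 69, 110, 114, 88, 58, 41, 33, 27, 24, 21, 17, 15, 13, 13, 12, 10, 8, 8, 9, 9, 7, 8, 9, 9, 9, 11, 13, 17, 21, 27, 34, 37, 43, 63, 98, 129, 132, 98, 50, 24, 24, 37, 52, 60, 62, 62, 62, 63]
```

Run:
```python
from h import *
s=np.load("f_scene.npy",allow_pickle=True).item();b=np.array([.5612,.168,.085])
h=np.array([.436,.9,0]);print("bore c,l,r",[proj(s,b+h*d).round(1).tolist() for d in(0,-.016,.016)],"tcp col @.092,.11",proj(s,(.564,.1693,.092)).round(1),proj(s,(.564,.1693,.11)).round(1), "px/mm",(proj(s,b+h*.01)-proj(s,b))[0]/10)
for v in range(176,202):print(v,"360:"," ".join("%d,%d"%(a[0],a[2]) for a in s["frame"][v,360:392].astype(int)))
```

```text
bore c,l,r [[374.6, 191.7], [368.9, 191.7], [380.3, 191.6]] tcp col @.092,.11 [375.7 189.9] [376.  184.3] px/mm 0.35782151506805915
176 360: 186,128 186,129 185,126 183,125 180,122 184,127 183,126 178,122 167,112 169,114 162,110 135,95 114,87 90,76 77,78 76,79 87,89 75,76 50,51 55,47 92,65 107,76 110,75 107,72 111,77 109,77 103,68 107,75 105,73 106,72 106,73 106,75
177 360: 187,128 190,129 185,125 186,127 182,126 186,127 181,123 186,127 186,125 188,130 188,130 175,118 168,118 125,89 92,77 71,73 66,72 61,62 61,55 73,54 101,72 108,76 110,76 105,75 109,76 106,75 106,73 105,74 108,79 102,72 105,73 109,78
178 360: 181,124 187,129 182,123 185,127 186,126 185,129 185,129 187,130 184,124 185,125 183,125 188,131 184,126 168,116 140,105 102,95 91,93 88,85 86,70 92,59 101,71 105,73 103,70 105,74 102,72 98,68 104,72 107,71 110,76 109,76 111,77 112,77
179 360: 185,126 187,127 183,125 183,126 186,125 180,124 184,125 185,127 181,123 186,128 179,122 177,121 182,123 176,120 157,118 113,102 93,98 97,96 108,85 112,75 108,76 101,69 101,71 107,73 107,75 107,74 111,78 115,80 105,71 112,79 110,74 108,73
18
[... 5032 characters left out ...]
6 155,156 155,157 159,158 159,160 160,160 156,155 155,156 156,155 155,157 151,152 155,156 150,150 155,153 143,145 129,131 109,107 101,101 100,100 105,104 100,101 99,103 104,104
200 360: 154,152 157,158 160,161 158,156 151,152 159,160 159,158 158,160 158,157 154,155 155,155 155,157 156,153 152,153 152,152 147,148 137,136 138,138 136,136 131,130 120,121 128,130 120,122 118,120 112,113 105,106 104,103 103,103 103,103 107,105 105,102 104,103
201 360: 155,156 154,153 153,153 157,156 157,159 151,153 154,154 156,155 150,150 141,141 134,136 137,136 126,130 123,125 124,126 119,120 113,115 116,117 112,116 109,109 102,102 107,107 107,106 104,104 104,102 105,99 110,101 101,90 103,88 104,88 102,83 105,82
```

The wrist and scene views agree that the rod sits about 2 mm too far along tool +x. I'll correct and check again.

```bash
python3 -m jog '[[[-0.0011,0.0001,0],[0,0,0],0.1],[[-0.0011,0.0001,0],[0,0,0],0.1],[[0,0,0],[0,0,0],0.1],[[0,0,0],[0,0,0],0.1],[[0,0,0],[0,0,0],0.1],[[0,0,0],[0,0,0],0.1]]'
python3 - <<'E'
from h import *
w=snapshot("wrist");st=read_state()["tool_pos"];print(st.round(4))
g=cv2.GaussianBlur(w["frame"].astype(np.float32).mean(2),(3,3),0)
def cross(r,x0,step,lvl,up):
    x=x0
    while True:
        a,b=r[x],r[x+step]
        if (up and a<lvl<=b) or (not up and a>=lvl>b): return x+step*abs((lvl-a)/(b-a))
        x+=step
        if not 270<x<360: return np.nan
B=[];C=[]
for v in range(204,238):
    r=g[v]; L=cross(r,282,1,97,False);Rr=cross(r,352,-1,97,False)   # bore edges from outside
    B+=[(L,v),(Rr,v)]
    if 215<=v<=229:
        l2=cross(r,int(L)+3,1,97,True);r2=cross(r,int(Rr)-2,-1,97,True);C+=[(l2,v),(r2,v)]
for n,P in(("bore",B),("collar",C)):
    P=np.array(P,np.float32);P=P[~np.isnan(P).any(1)];print(n,len(P),cv2.fitEllipse(P))
s=snapshot("scene")["frame"].astype(int)
for v in(185,186,187,188,191,192):print(v,"364:",s[v,364:386,0].tolist())
b=np.array([.5612,.168,.085])
print("pred rows: bore c",proj(w,b,True),"point above at .092",proj(w,b+[0,0,.007],True))
E
```

```text
clock: 16.0
tool_pos: [0.5617, 0.1683, 0.1408]
tcp_rot: [-0.0, 0.983, 0.184, -0.0]
contact_force: [-0.1, -0.0, -1.5]
opening: 0.019
grasp_force: 39.2
[0.5617 0.1683 0.1408]
bore 68 ((316.0743103027344, 218.25167846679688), (42.77882385253906, 46.13577651977539), 92.00858306884766)
collar 30 ((315.9820251464844, 223.52354431152344), (25.103792190551758, 27.11457633972168), 87.67902374267578)
185 364: [159, 158, 156, 153, 150, 152, 152, 152, 150, 131, 106, 101, 110, 140, 151, 156, 151, 149, 150, 154, 149, 150]
186 364: [150, 151, 151, 151, 155, 148, 155, 151, 152, 131, 106, 103, 114, 146, 152, 150, 154, 154, 150, 154, 151, 147]
187 364: [153, 150, 151, 149, 154, 152, 156, 158, 154, 128, 104, 100, 113, 148, 156, 153, 149, 154, 152, 155, 152, 156]
188 364: [150, 153, 153, 151, 154, 154, 150, 153, 150, 126, 102, 97, 115, 148, 159, 154, 158, 154, 150, 155, 153, 152]
191 364: [156, 154, 152, 156, 147, 117, 99, 100, 123, 120, 119, 120, 115, 98, 100, 116, 138, 154, 158, 151, 154, 150]
192 364: [152, 150, 153, 158, 150, 128, 108, 101, 103, 104, 105, 107, 102, 101, 101, 104, 126, 148, 149, 146, 154, 154]
pred rows: bore c [316.96934537 219.73586627] point above at .092 [316.98629843 223.77872031]
```

Centred to within about 0.5 mm by both views, and the force reading shows only the probe's weight. I'll make one last trim, let it settle, and hand in.

```bash
python3 -m jog '[[[0.0004,0,-0.0005],[0,0,0],0.1],[[0,0,0],[0,0,0],0.1],[[0,0,0],[0,0,0],0.1],[[0,0,0],[0,0,0],0.1],[[0,0,0],[0,0,0],0.1],[[0,0,0],[0,0,0],0.1],[[0,0,0],[0,0,0],0.1],[[0,0,0],[0,0,0],0.1]]'
python3 -c "from bench import *;print(sign_off())"
```

```text
clock: 16.9
tool_pos: [0.5621, 0.1684, 0.1413]
tcp_rot: [-0.0, 0.983, 0.184, -0.0]
contact_force: [-0.1, -0.5, -1.7]
opening: 0.0191
grasp_force: 39.2
the job is handed in; nothing more can be done
None
```

I handed the job in at 16.9 s: both plugs are on their hard stops, and the smallest probe is held upright in the bore, centred to about 1 mm, with its collar centre within about 1 mm of the plate's top, taking the probe's height in the grip from the pick-up. I saw no sign of the probe touching the plate, plugs or block, but sign-off returned no verdict.

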